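File the burr off a dough scraper at the breakfast bar

TASK

The dough scraper clamped edge-up at the breakfast bar has a burr on its top edge. Pick up the flat steel file by its wooden grip and, holding it level and square across the edge, give the edge two full strokes pushing away from the robot, each from the front third of the file to its rear third; between them lift the file and bring it back through the air, never dragging it back over the edge. Then lay the file flat on the placemat again and let go, without disturbing the scrubbing brush or the coffee jar.

Things in the scene. Friction and masses are not known exactly. Their poses are not given: they have to be found in the camera images.
- file_grip (a point): centre of the file's wooden grip bar (104 long x 22 wide x 24 mm high), held on two posts above the middle of the file like on a plasterer's float; it lies 44 mm above the filing face (the flat underside) and 38 mm above the top of the steel. x along file and grip, y across (the 22 mm to pinch), z up. The file starts flat on the placemat, x within 26 degrees of straight away from the robot
- file: the file itself: a dark steel bar 180 long x 28 wide x 6 mm thick, both ends alike, filing face underneath, wooden bar grip on top; 56 mm high in all, 0.3 kg, balanced under the grip. Origin at the middle of its underside, axes as file_grip. Pressed hard far from the grip it tips in the fingers: press lightly
- clamp: grey clamp fixed to the worktop, 110 x 130 x 50 mm high (its screw and T-bar stick out about 20 mm more on the near side), holding a steel dough scraper that stands up from its jaws. Origin at the centre of its foot; x is the filing direction, away from the robot and square to the scraper's edge; y along the edge; z up
- edge (a point): middle of the scraper's straight top edge, the edge to file, 105 mm above the worktop; the edge is 120 mm long (along y), the blade 2.5 mm thick, standing 55 mm clear of the jaws. The soft jaws let it sink under load, about 4 mm at 4 N (12 mm at most), and it springs back. This point and its axes (x the filing direction, y along the edge, z up) stay fixed with the clamp
- scraper (a joint): how far the scraper rocks in the clamp's soft rubber jaws about a line along y 60 mm below its edge: rad, 0 upright, positive tipped away from the robot (as forward strokes push it), at most 0.12 either way (7 mm at the edge). It springs back by itself in about 0.2 s; 0.8 N along x at the edge tips it 0.04
- placemat: a white patterned placemat fixed on the worktop, 240 (x) x 300 (y) x 3 mm thick; origin at the centre of its underside. The file and the brush lie on it side by side, about 150 mm apart, either one to the left
- brush_grip (a point): bystander: a scrubbing brush, 160 x 60 mm and 92 mm high, pale bristles below and the same bar grip on top as the file; this point is the centre of its grip bar, 74 mm above its underside. Leave it alone
- jar: bystander: a brown coffee jar with a red lid, 72 mm across, 115 mm high, beyond the work; origin at the centre of its underside. Leave it alone
There are look-alikes about, which are no part of the job. Of the things that look like the file, the middle-sized one is meant.

How it is judged:
By the outcome, as a careful person would: the job done as asked, in the order asked, and still so for the second after the job is handed in, with the robot touching nothing.
It also fails if it takes over 56 s, if anything falls off the work surface, if the arm or the gripper's body presses on something with over 40 N, if the wrist force passes 120 N, or if a joint passes its speed limit or range.

ROBOT

A 7-joint arm with a two-finger parallel gripper is mounted at the origin on the work surface. World frame = base frame: x ahead of the robot, y to its left, z up, the work surface at z = 0. Lengths are in m, angles in rad, forces in N, time in s.
With the tool pointing down it reaches from about 0.4 to 0.85 m from the base axis. Payload 4.5 kg.
Tool frame: the origin (TCP) lies at the very end of the fingers, on their centre line; the grasp point (between the pads) lies 19 mm behind it (tcp_to_grasp is the z of the grasp point in the tool frame, in m); z points along the fingers, y is the line along which they close (so a half turn about z gives the same grasp; the last joint's range is limited). The gripper opens to 88 mm and grips with 3 to 60 N. Pads are 18 mm wide; open, the fingers measure 123 mm over their backs; the gripper's body (75 mm by 187 mm) begins 45 mm behind the grasp point.
Start: joints at [1.292, 0.689, -0.195, 1.565, 0.157, 0.902, -0.215], TCP at [0.192, -0.595, 0.204] pointing down, gripper open.
Joint ranges: [-3.01, 3.01], [-0.46, 2.08], [-1.47, 1.51], [0.13, 2.56], [-1, 4.14], [0.04, 2.09], [-2.66, 2.66]. Speed limits (rad/s): [2.57, 2.57, 3.14, 3.14, 3.14, 3.14, 3.14].

INTERFACE

Orientations are given as a unit quaternion [x, y, z, w].
In Python, from plant import * gives the robot as it stands. The module is installed in compiled form; this text tells all that it offers.
- The arm moves only by the shell command python3 -m jog 'ROWS' [OPENING] [FORCE]. ROWS is JSON, a list that holds one entry, the list of rows, each a list of 6 numbers: the shift along the tool's x, y, z in m, then the turn, a rotation vector about the tool's x, y, z in rad. In form: [[[dx, dy, dz, ax, ay, az], ...]]. A call has 1 to 12 rows; each row shifts and turns the commanded pose from where the row before left it, along the tool's axes as they then stand; what a row does not reach is not made up. A row lasts 1/8 s, in which the tool goes at most 62.5 mm and 10.7 degrees, less where a joint would pass 70% of its speed; a pose out of reach is approached as far as the arm can. A call with a gripper value outside its range is refused whole. OPENING is the finger opening in m, from 0 to 0.0881, set as the call begins (- or left out, the last holds). The fingers move at their own pace and stop on an object; FORCE is the grip in N (left out, the last holds). Time passes only in rows, so rows that do not move let the fingers close. It gives the time, the measured TCP pose, the force, the opening and the grip force at its end, in the units of the state.
- get_state(): the state, without advancing time (a new reading comes with each control period).
- snapshot(name): name is "scene" or "top" or "wrist"; returns a dict with "frame" (480x640x3 uint8, red, green, blue), "mtx" (3x3 intrinsics, pixels), "D" ([k1, k2, p1, p2, k3] as OpenCV has them; the pictures are not rectified), "xyz" and "orientation" of the camera in the world; the wrist camera has in their place "mount" (4x4, takes a point from camera to tool coordinates, whose origin is the TCP and whose axes are the flange's). Camera axes: x right, y down, z forward; pixel columns grow to the right and rows downward; lengths in m; the calibration is good to about 2 mm. A picture is of the moment at which its call begins: read the wrist's pose just before it. There is no depth.
- finish_job(): hands the job in; it is judged then, once.
The state is a dict: "clock": time; "q": joint angles; "qd": joint speeds; "joint_torque": joint torques, N m; "tool_pos": TCP position; "eef_rot": TCP orientation; "contact_force": force on the tool from outside, world axes, zero at the start; "moment": the same for the moment, N m; "opening": opening from 0.0 (shut) to 1.0 (fully open); "finger_force": force on a finger pad.
Only numpy, scipy, OpenCV 4.12 (cv2) and the standard library are available. Lean on these libraries where they do the work, as an engineer would, in place of code of your own. Each camera call takes 0.05 s, during which the arm holds its last target. There are 200 camera calls.

## Working session

There is one attempt and no reset: what is moved stays moved. The work goes in short steps, Python scripts to look and compute and a shell command to move; the robot and the scene stay as the last step left them, time stands still between calls to the robot, and variables do not carry over. Pictures are saved under pics/ and viewed, at most 10 in all, crops included, and the job is handed in when it is done.

```bash
mkdir -p pics; python3 - <<'E'
from plant import *
import cv2,numpy as np
for n in("scene","top"):
    s=snapshot(n);cv2.imwrite(f"pics/{n}0.png",s["frame"][:,:,::-1]);np.save(n+"0.npy",s,allow_pickle=True)
    print(n,s["mtx"],s["D"],s["xyz"],s["orientation"])
s=snapshot("wrist");print(s["mount"],s["mtx"],s["D"]);st=get_state();print(st)
E
```

```text
scene [[453.40066769   0.         323.3976291 ]
 [  0.         453.40066769 231.9479426 ]
 [  0.           0.           1.        ]] [-0.07986934  0.          0.          0.          0.        ] [1.16758561 0.25998136 0.53431202] [ 0.51668809  0.70992446 -0.38548668 -0.28362069]
top [[489.1263456    0.         315.31715086]
 [  0.         489.1263456  240.83165959]
 [  0.           0.           1.        ]] [0.02868357 0.         0.         0.         0.        ] [0.37626151 0.05678896 1.15721418] [-0.69572016  0.71543562 -0.04494662  0.04588172]
[[-1.09609128e-03 -9.46436450e-01 -3.22888284e-01  8.40739639e-02]
 [ 9.99998880e-01 -1.36630070e-03  6.10200936e-04 -1.10274351e-03]
 [-1.01867890e-03 -3.22887254e-01  9.46436888e-01 -1.80171330e-01]
 [ 0.00000000e+00  0.00000000e+00  0.00000000e+00  1.00000000e+00]] [[413.49422105   0.         317.55226159]
 [  0.         413.49422105 243.77657288]
 [  0.           0.           1.        ]] [-0.02858328  0.          0.          0.          0.        ]
{'clock': 0.15, 'q': array([ 1.29180453,  0.68976357, -0.19455316,  1.56610135,  0.15729224,
        0.90248681, -0.21506658]), 'qd': array([ 1.03555231e-03, -2.50620455e-03,  5.62929784e-05, -2.98049649e-03,
       -1.05171534e-03,  3.79761671e-04, -4.01665837e-04]), 'joint_torque': array([-2.31001475e-03, -5.27866852e+01, -1.26881696e+00, -1.53588635e+01,
       -5.25406469e-02,  3.91956826e-03,  1.12535884e-04]), 'tool_pos': array([ 0.19214017, -0.59418111,  0.20291327]), 'eef_rot': array([ 9.87786006e-01,  1.55815074e-01, -1.45895017e-04, -6.68837029e-04]), 'contact_force': array([-0.03858693,  0.46997464, -0.26007769]), 'moment': array([ 0.05641487, -0.01317998, -0.00016403]), 'finger_force': 0.0, 'opening': 1.002493065305269}
```

View pics/scene0.png

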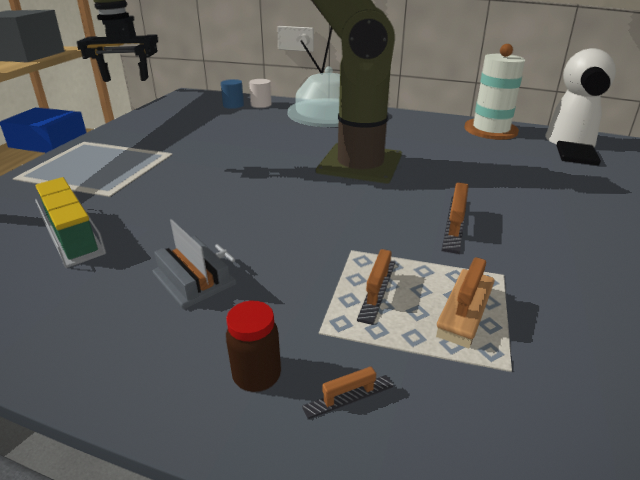

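View pics/top0.png

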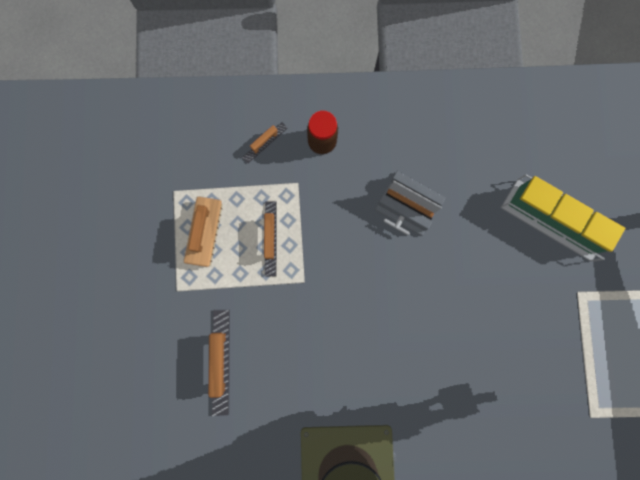

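The scene view shows the file on the placemat at about (378,285), the scraper's edge running from (172,222) to (208,285), and the jar at (253,345). In the top view the mid-sized file is at (270,238), the clamp near (413,200), and the brush at (203,232). Next I'll enlarge the clamp in both views and segment the grip.

```bash
cat > h.py <<'E'
import numpy as np,cv2
from scipy.spatial.transform import Rotation as R
def cam(s,st=None):
    if "mount" in s:
        T=np.eye(4);T[:3,:3]=R.from_quat(st["eef_rot"]).as_matrix();T[:3,3]=st["tool_pos"];T=T@s["mount"];return T[:3,3],T[:3,:3]
    return np.array(s["xyz"]),R.from_quat(s["orientation"]).as_matrix()
def rays(s,px,st=None):
    o,M=cam(s,st);u=cv2.undistortPoints(np.array(px,float).reshape(-1,1,2),s["mtx"],np.array(s["D"]))[:,0]
    d=np.c_[u,np.ones(len(u))]@M.T;return o,d/np.linalg.norm(d,axis=1)[:,None]
def plane(s,px,z,st=None):
    o,d=rays(s,px,st);return o+d*((z-o[2])/d[:,2])[:,None]
def tri(a,b):
    A=np.zeros((3,3));c=np.zeros(3);L=[(a[0],a[1][0]),(b[0],b[1][0])]
    for o,d in L:P=np.eye(3)-np.outer(d,d);A+=P;c+=P@o
    p=np.linalg.solve(A,c);return p,[round(float(np.linalg.norm((np.eye(3)-np.outer(d,d))@(p-o))),4) for o,d in L]
def proj(s,P,st=None):
    o,M=cam(s,st);r=(np.atleast_2d(P)-o)@M;return cv2.projectPoints(r,np.zeros(3),np.zeros(3),s["mtx"],np.array(s["D"]))[0][:,0]
E
python3 - <<'E'
from h import *
s={n:np.load(n+"0.npy",allow_pickle=True).item() for n in("scene","top")}
a=s["top"]["frame"][165:245,370:450];b=s["scene"]["frame"][210:310,140:250]
a=cv2.resize(a,(480,480),interpolation=cv2.INTER_CUBIC);b=cv2.resize(b,(528,480)[:2],interpolation=cv2.INTER_CUBIC)
c=np.hstack([a,b])[:, :, ::-1];cv2.imwrite("pics/c1.png",cv2.resize(c,None,fx=.79,fy=.79))
print(c.shape)
for n,(x0,x1,y0,y1) in {"top":(255,285,195,280),"scene":(350,400,245,325)}.items():
    f=s[n]["frame"];h=cv2.cvtColor(f,cv2.COLOR_RGB2HSV);m=cv2.inRange(h,(3,120,60),(20,255,255));k=np.zeros_like(m);k[y0:y1,x0:x1]=m[y0:y1,x0:x1]
    c=max(cv2.findContours(k,0,2)[0],key=cv2.contourArea);print(n,cv2.minAreaRect(c),cv2.boundingRect(c))
    if n=="top":
        r=cv2.minAreaRect(c);bx=cv2.boxPoints(r);print(plane(s[n],[r[0]],.059),plane(s[n],bx,.059))
E
```

```text
(480, 1008, 3)
top ((269.0, 236.0), (44.0, 8.0), 90.0) (265, 214, 9, 45)
[[0.53220856 0.16091682 0.059     ]] [[0.58310198 0.16923179 0.059     ]
 [0.58259117 0.15100294 0.059     ]
 [0.48189792 0.15268486 0.059     ]
 [0.4824066  0.17070364 0.059     ]]
scene ((377.0488586425781, 276.5180969238281), (15.733341217041016, 56.64697265625), 20.323135375976562) (367, 249, 24, 56)
```

View pics/c1.png

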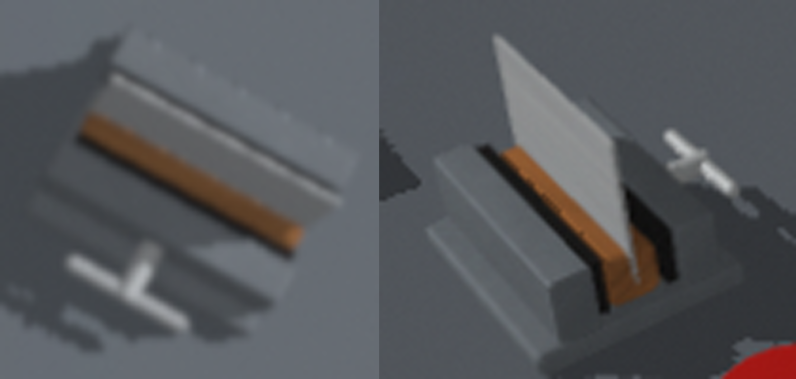

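The crop shows the top edge from about (394,181) to (442,208) in the top view, and from (171,220) to (202,248) in the scene view. Next I'll triangulate it.

```bash
python3 - <<'E'
from h import *
s={n:np.load(n+"0.npy",allow_pickle=True).item() for n in("scene","top")}
k=.79*6;L=[369.6+113/k,164.6+76/k];Rr=[369.6+340/k,164.6+203/k]
k2=4.8*.79;SR=[139.6+234/k2,209.6+142/k2];SL=[139.6+116/k2,209.6+37/k2]
a=tri(rays(s["top"],[L]),rays(s["scene"],[SR]));b=tri(rays(s["top"],[Rr]),rays(s["scene"],[SL]));print(a,b,np.linalg.norm(a[0]-b[0]))
P=plane(s["top"],[L,Rr],.105);print(P,P.mean(0));d=P[0]-P[1];print("len",np.linalg.norm(d),"yaw",np.degrees(np.arctan2(-d[0],d[1])))
print("grip tri",tri(rays(s["top"],[[269,236]]),rays(s["scene"],[[377,276.5]])))
for n,pxs in {"top":[[322,123]]}.items(): print("jarlid",plane(s["top"],pxs,.115))
print("brush",plane(s["top"],[[199,228]],.09))
E
```

```text
(array([ 0.64111658, -0.11970504,  0.10541981]), [0.0006, 0.0006]) (array([ 0.57876031, -0.22189001,  0.10406224]), [0.0011, 0.0011]) 0.1197159709156001
[[ 0.64094315 -0.11925223  0.105     ]
 [ 0.5780034  -0.22062397  0.105     ]] [ 0.60947327 -0.1699381   0.105     ]
len 0.1193215934805924 yaw -31.835343972754938
grip tri (array([0.53616021, 0.1615684 , 0.03363833]), [0.0018, 0.0018])
jarlid [[0.773462   0.03421144 0.115     ]]
brush [[0.54995117 0.31193254 0.09      ]]
```

```bash
python3 -m jog '[[[0.04,-0.044,0,0,0,0],[0.04,-0.044,0,0,0,0],[0.04,-0.044,0,0,0,0],[0.04,-0.044,0,0,0,0],[0.04,-0.044,0,0,0,0],[0.04,-0.044,0,0,0,0],[0.04,-0.044,0,0,0,0],[0.04,-0.044,0,0,0,0],[0.04,-0.044,0,0,0,0],[0.04,-0.044,0,0,0,0],[0.04,-0.044,0,0,0,0],[0.04,-0.044,0,0,0,0]]]' 0.06
```

```text
clock: 1.65
tool_pos: [0.4871, 0.0572, 0.2035]
eef_rot: [0.988, 0.156, 0.0, 0.0]
contact_force: [0.7, -1.2, -1.1]
opening: 0.686
finger_force: 0.0
```

```bash
python3 -m jog '[[[0.023,-0.045,0,0,0,0],[0.023,-0.045,0,0,0,0],[0,0,0,0,0,0.163],[0,0,0,0,0,0.163],[0,0,0,0,0,0],[0,0,0,0,0,0]]]'
cat > look.py <<'E'
import sys
from plant import *
from h import *
def look(tag):
    st=get_state();s=snapshot("wrist");np.save(tag+".npy",(s,st),allow_pickle=True)
    print({k:np.round(st[k],4) for k in("clock","tool_pos","eef_rot","contact_force","opening","finger_force")});return s,st
def orange(s):
    h=cv2.cvtColor(s["frame"],cv2.COLOR_RGB2HSV);m=cv2.inRange(h,(3,130,60),(20,255,255))
    return sorted([c for c in cv2.findContours(m,0,2)[0] if cv2.contourArea(c)>300],key=cv2.contourArea)[::-1]
if __name__=="__main__":
    s,st=look(sys.argv[1]);cv2.imwrite(f"pics/{sys.argv[1]}.png",s["frame"][:,:,::-1])
    for c in orange(s):print(cv2.minAreaRect(c))
E
python3 look.py w1
```

```text
clock: 2.4
tool_pos: [0.5025, 0.1551, 0.2034]
eef_rot: [1.0, -0.005, -0.0, 0.0]
contact_force: [0.4, -0.5, 0.4]
opening: 0.68
finger_force: 0.0
{'clock': np.float64(2.4), 'tool_pos': array([0.5025, 0.1551, 0.2034]), 'eef_rot': array([ 1.0e+00, -5.3e-03, -1.0e-04,  1.0e-04]), 'contact_force': array([ 0.4046, -0.4905,  0.4316]), 'opening': np.float64(0.6805), 'finger_force': np.float64(0.0)}
((102.31707763671875, 153.14633178710938), (55.388919830322266, 145.8908233642578), 1.1457629203796387)
((307.4999694824219, 168.0), (24.999996185302734, 127.99998474121094), 0.0)
((134.27688598632812, 420.9696044921875), (30.89588737487793, 79.8519058227539), 7.765166282653809)
((501.0669250488281, 420.9908752441406), (79.71678924560547, 29.860017776489258), 82.23483276367188)
((201.0, 460.5), (37.0, 40.0), 90.0)
```

View pics/w1.png

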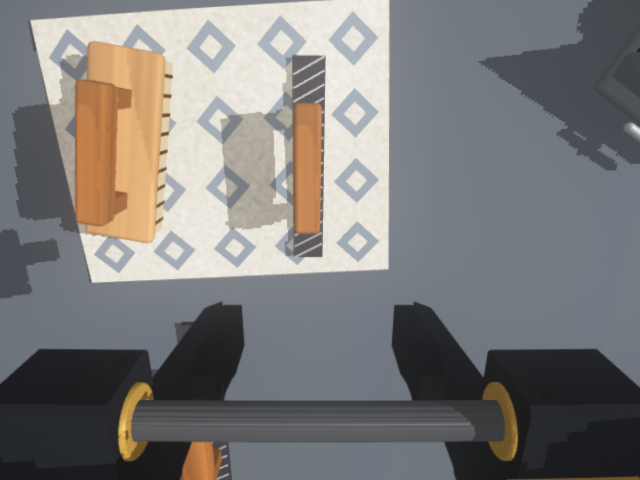

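The wrist view shows the file under the grip bar, (295–321, 104–232), nearly upright in the image. The brush is to the left at about (115,145). I'll take a second view from lower down.

```bash
python3 -m jog '[[[0.03,0,0.03,0,0,0],[0,0,0.03,0,0,0],[0,0,0,0,0,0]]]' >/dev/null; python3 look.py w2; python3 - <<'E'
from look import *
a,sa=np.load("w1.npy",allow_pickle=True);b,sb=np.load("w2.npy",allow_pickle=True)
def pick(s,st):
    e=proj(s,[[.532,.161,.059]],st)[0];return min(orange(s),key=lambda c:np.hypot(*(np.array(cv2.minAreaRect(c)[0])-e)))
ca,cb=pick(a,sa),pick(b,sb);ra,rb=cv2.minAreaRect(ca),cv2.minAreaRect(cb);print(ra,rb)
o=lambda r:(lambda p:p[np.argsort(p[:,1])])(cv2.boxPoints(r)+.0)
pa,pb=o(ra),o(rb)
for x,y in((pa[:2].mean(0),pb[:2].mean(0)),(pa[2:].mean(0),pb[2:].mean(0)),(ra[0],rb[0])):print(tri(rays(a,[x],sa),rays(b,[y],sb)))
for c,r,s,st in((ca,ra,a,sa),(cb,rb,b,sb)):
    p=o(r);q=plane(s,[p[:2].mean(0),p[2:].mean(0)],.059,st);d=q[0]-q[1];print(q,q.mean(0),np.linalg.norm(d),np.degrees(np.arctan2(d[1],d[0])))
    v=c[:,0];vx,vy,x0,y0=cv2.fitLine(np.array([ [v[v[:,1]==k][:,0].mean(),k] for k in np.unique(v[:,1])[6:-6]],np.float32),2,0,.01,.01)[:,0]
    q=plane(s,[[x0+vx*50,y0+vy*50],[x0-vx*50,y0-vy*50]],.059,st);d=q[0]-q[1];d*=np.sign(d[0]);print("fit yaw",np.degrees(np.arctan2(d[1],d[0])),q.mean(0))
E
```

```text
{'clock': np.float64(2.825), 'tool_pos': array([0.5309, 0.154 , 0.1417]), 'eef_rot': array([ 1.0e+00, -6.3e-03, -2.4e-03,  7.0e-04]), 'contact_force': array([-0.4766, -1.1601,  0.0928]), 'opening': np.float64(0.6829), 'finger_force': np.float64(0.0)}
((59.0, 209.5), (169.0, 74.0), 90.0)
((303.5, 222.5), (147.0, 31.0), 90.0)
((134.25863647460938, 421.10345458984375), (30.89588737487793, 79.8519058227539), 7.765166282653809)
((501.05780029296875, 420.9239501953125), (79.8519058227539, 29.860017776489258), 82.23483276367188)
((189.91436767578125, 460.5935363769531), (12.17728042602539, 40.276275634765625), 12.724355697631836)
((307.4999694824219, 168.0), (24.999996185302734, 127.99998474121094), 0.0) ((303.5, 222.5), (147.0, 31.0), 90.0)
(array([0.58586727, 0.16283261, 0.04567559]), [0.0002, 0.0002])
(array([0.4860097 , 0.16468631, 0.05906644]), [0.0005, 0.0005])
(array([0.53688129, 0.16380813, 0.0493748 ]), [0.0004, 0.0004])
[[0.58586237 0.16230324 0.059     ]
 [0.4859557  0.16423624 0.059     ]] [0.53590903 0.16326974 0.059     ] 0.09992536720511808 -1.1084251975065873
fit yaw -2.780952017577483 [0.53100617 0.16469769 0.059     ]
[[0.58732294 0.16264536 0.059     ]
 [0.48601001 0.165141   0.059     ]] [0.53666648 0.16389318 0.059     ] 0.10134365941972123 -1.411080889031204
fit yaw 12.52658536783243 [0.54413707 0.16485717 0.059     ]
```

```bash
python3 -m jog '[[[0.005,-0.0095,0,0,0,0.012],[0,0,0.03,0,0,0],[0,0,0.02,0,0,0],[0,0,0,0,0,0],[0,0,0,0,0,0]]]'; python3 -c "
from look import *
s=get_state();print(s['tool_pos'],R.from_quat(s['eef_rot']).as_matrix())"
```

```text
clock: 3.5
tool_pos: [0.5389, 0.165, 0.0948]
eef_rot: [1.0, -0.012, 0.001, -0.001]
contact_force: [-0.0, -0.3, -0.1]
opening: 0.677
finger_force: 0.0
[0.53885113 0.16500204 0.09484619] [[ 9.99686096e-01 -2.49418552e-02  2.36906646e-03]
 [-2.49442143e-02 -9.99688373e-01  9.71543018e-04]
 [ 2.34409611e-03 -1.03033255e-03 -9.99996722e-01]]
```

```bash
python3 -m jog '[[[-0.0025,0.001,0.03,0,0,0],[0,0,0.03,0,0,0],[0,0,0.006,0,0,0],[0,0,0,0,0,0],[0,0,0,0,0,0]]]'; python3 -m jog '[[[0,0,0,0,0,0],[0,0,0,0,0,0],[0,0,0,0,0,0],[0,0,0,0,0,0]]]' 0.01 50; python3 look.py w3
```

```text
clock: 4.12
tool_pos: [0.5364, 0.1636, 0.0289]
eef_rot: [1.0, -0.013, 0.001, -0.0]
contact_force: [1.1, 0.2, 0.6]
opening: 0.683
finger_force: 0.0
clock: 4.62
tool_pos: [0.5352, 0.1633, 0.0275]
eef_rot: [1.0, -0.013, 0.0, 0.0]
contact_force: [0.4, 0.5, -0.8]
opening: 0.248
finger_force: 0.0
{'clock': np.float64(4.625), 'tool_pos': array([0.5352, 0.1633, 0.0275]), 'eef_rot': array([ 0.9999, -0.0126,  0.    ,  0.    ]), 'contact_force': array([ 0.3999,  0.4867, -0.8372]), 'opening': np.float64(0.2478), 'finger_force': np.float64(0.0)}
((317.0, 290.0), (220.0, 54.0), 90.0)
((28.5, 334.0), (57.0, 126.0), 0.0)
((225.1125030517578, 421.942138671875), (18.7427921295166, 78.48544311523438), 3.7313966751098633)
((409.8581237792969, 422.01165771484375), (78.55502319335938, 17.736919403076172), 85.33314514160156)
```

```bash
python3 -m jog '[[[0,0,0,0,0,0],[0,0,0,0,0,0],[0,0,0,0,0,0]]]'; python3 -c "
from look import *
s=get_state();print(s['tool_pos'],s['eef_rot'])"; python3 -m jog '[[[0,0,-0.02,0,0,0],[0,0,-0.04,0,0,0],[0,0,-0.06,0,0,0],[0,0,-0.05,0,0,0],[0,0,0,0,0,0],[0,0,0,0,0,0]]]'; python3 look.py w4
```

```text
clock: 5.05
tool_pos: [0.5352, 0.1633, 0.0275]
eef_rot: [1.0, -0.013, -0.0, 0.0]
contact_force: [-0.8, 0.1, 0.0]
opening: 0.115
finger_force: 0.0
[0.53521642 0.16329291 0.02747353] [ 9.99920773e-01 -1.25875585e-02 -2.21961862e-05  3.00391983e-05]
clock: 5.8
tool_pos: [0.5346, 0.163, 0.197]
eef_rot: [1.0, -0.013, -0.001, 0.0]
contact_force: [-0.2, -0.4, -0.8]
opening: 0.113
finger_force: 0.0
{'clock': np.float64(5.8), 'tool_pos': array([0.5346, 0.163 , 0.197 ]), 'eef_rot': array([ 9.999e-01, -1.260e-02, -5.000e-04,  2.000e-04]), 'contact_force': array([-0.2236, -0.3855, -0.765 ]), 'opening': np.float64(0.1129), 'finger_force': np.float64(0.0)}
((114.24522399902344, 200.63375854492188), (52.859153747558594, 140.87445068359375), 2.0454084873199463)
((317.5, 209.0), (25.0, 124.0), 0.0)
((257.53094482421875, 422.0225830078125), (12.966987609863281, 78.26959228515625), 2.436648368835449)
((377.3481140136719, 422.006591796875), (78.2304458618164, 12.683669090270996), 87.51044464111328)
```

View pics/w4.png

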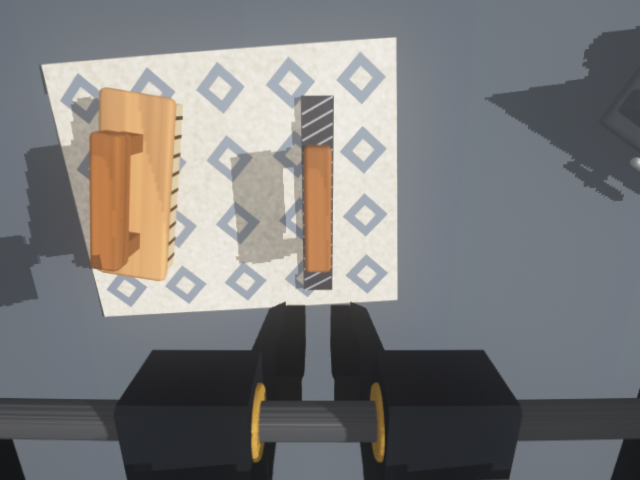

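The fingers closed to 10 mm with nothing between them, and the file is still on the mat at (317,209). I'll check the w3 picture.

View pics/w3.png

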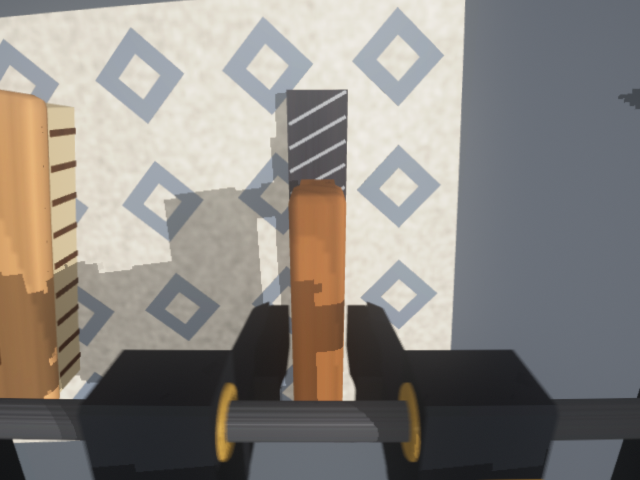

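```bash
python3 - <<'E'
from look import *
for t in("w1","w2","w3","w4"):
    s,st=np.load(t+".npy",allow_pickle=True)
    print(t,proj(s,[[.536,.1637,.059],[.588,.1624,.059],[.484,.165,.059]],st).round(1).tolist(),proj(s,st["tool_pos"],st))
sc={n:snapshot(n) for n in("scene","top")}
for n in sc:cv2.imwrite(f"pics/{n}1.png",sc[n]["frame"][:,:,::-1])
for n in sc:
    d=cv2.absdiff(sc[n]["frame"],np.load(n+"0.npy",allow_pickle=True).item()["frame"]).max(2)
    r=(slice(195,280),slice(255,285)) if n=="top" else (slice(245,325),slice(350,400)); print(n,(d[r]>40).sum())
E
```

```text
w1 [[306.9, 170.9], [307.3, 101.0], [306.6, 234.3]] [[319.43362877 288.00272497]]
w2 [[303.8, 227.9], [303.9, 147.9], [303.8, 298.6]] [[319.43732391 288.00856683]]
w3 [[318.8, 319.1], [318.8, 192.5], [318.8, 421.8]] [[319.41829263 287.98142873]]
w4 [[317.5, 212.4], [317.4, 145.4], [317.6, 273.0]] [[319.41975761 287.98327741]]
scene 0
top 2012
```

```bash
python3 - <<'E'
from look import *
p=get_state()["tool_pos"];s=np.load("scene0.npy",allow_pickle=True).item();t=np.load("top0.npy",allow_pickle=True).item()
print(p,proj(s,[p,p+[0,0,.045+.019]]),proj(t,[p]))
im=cv2.imread("pics/scene1.png");q=proj(s,[p])[0];cv2.drawMarker(im,tuple(int(v) for v in q),(0,255,0),0,8,1)
x,y=int(q[0])-90,max(0,int(q[1])-100);a=cv2.resize(im[y:y+200,x:x+200],(600,600),interpolation=cv2.INTER_CUBIC);cv2.imwrite("pics/c2.png",a);print(x,y)
E
```

```text
[0.534132   0.16290152 0.19592271] [[386.25798096 195.14047502]
 [389.52544627 157.65333204]] [[261.30705762 225.57673591]]
296 95
```

View pics/c2.png

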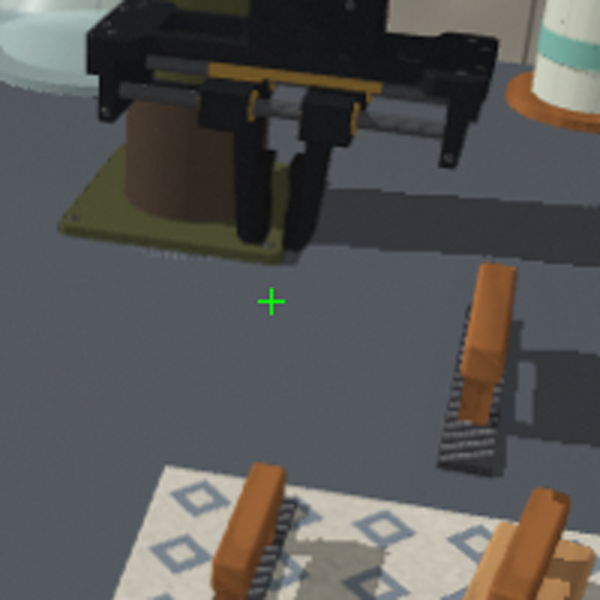

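The fingertips appear at scene pixel about (386,177), but the reported TCP projects to (386,195). The tips in the wrist image (y≈303, not 271) agree: the fingers end about 32 mm short of the nominal TCP, so the grasp closed above the bar. I'll reopen and go about 32 mm deeper, checking force on the way.

```bash
python3 -m jog '[[[0.0015,-0.001,0,0,0,0],[0,0,0.02,0,0,0],[0,0,0.03,0,0,0],[0,0,0.03,0,0,0],[0,0,0.04,0,0,0],[0,0,0.04,0,0,0],[0,0,0.01,0,0,0],[0,0,0,0,0,0]]]' 0.06; python3 -m jog '[[[0,0,0.01,0,0,0],[0,0,0.01,0,0,0],[0,0,0.008,0,0,0],[0,0,0,0,0,0],[0,0,0,0,0,0]]]'
```

```text
clock: 6.95
tool_pos: [0.5367, 0.1642, 0.0273]
eef_rot: [1.0, -0.013, -0.0, 0.0]
contact_force: [-0.1, 0.3, 0.2]
opening: 0.682
finger_force: 0.0
clock: 7.58
tool_pos: [0.5369, 0.1643, -0.0004]
eef_rot: [1.0, -0.013, 0.0, -0.0]
contact_force: [0.8, -0.3, -0.3]
opening: 0.679
finger_force: 0.0
```

```bash
python3 -m jog '[[[0,0,0.003,0,0,0],[0,0,0,0,0,0],[0,0,0,0,0,0],[0,0,0,0,0,0],[0,0,0,0,0,0],[0,0,0,0,0,0],[0,0,0,0,0,0]]]' 0.01 55; python3 -c "
from look import *
s=get_state();print(s['tool_pos'],s['eef_rot'])"
```

```text
clock: 8.45
tool_pos: [0.5368, 0.164, -0.0034]
eef_rot: [1.0, -0.013, 0.0, 0.0]
contact_force: [1.1, -0.9, 1.2]
opening: 0.243
finger_force: 54.9
[ 0.53681241  0.16396508 -0.00343999] [ 9.99919243e-01 -1.27072195e-02  3.26589139e-05  1.81778277e-04]
```

```bash
python3 -m jog '[[[0,0,-0.01,0,0,0],[0,0,-0.03,0,0,0],[0,0,-0.05,0,0,0],[0,0,-0.05,0,0,0],[0,0,-0.02,0,0,0],[0,0,0,0,0,0]]]'; python3 -m jog '[[[0.005,0.04,0,0,0,0],[0.005,0.05,0,0,0,0],[0.005,0.055,0,0,0,0],[0.005,0.055,0,0,0,0],[0.005,0.05,0,0,0,0],[0.004,0.04,0,0,0,0],[0,0.01,0,0,0,0.17],[0,0,0,0,0,0.18],[0,0,0,0,0,0.17],[0,0,0,0,0,0],[0,0,0,0,0,0]]]'; cat > rep.py <<'E'
from look import *
s=get_state();M=R.from_quat(s["eef_rot"]).as_matrix();p=s["tool_pos"]
e=np.array([.6095,-.170,.105]);y=np.radians(-31.7);f=np.array([np.cos(y),np.sin(y),0]);g=np.array([-np.sin(y),np.cos(y),0])
print("clock",s["clock"],"p",p.round(4),"yaw",np.degrees(np.arctan2(M[1,0],M[0,0])).round(2),"tilt(mrad x,y of tool z)",(M[:2,2]*1e3).round(1),"along,left of edge mm",((p-e)@f*1e3).round(1),((p-e)@g*1e3).round(1),"underside z",round(p[2]+.0064,4),"F",s["contact_force"].round(2),"op",round(s["opening"],3),s["finger_force"])
E
python3 rep.py
python3 - <<'E'
from look import *
s,st=look("w5");t=snapshot("scene");np.save("s5.npy",t,allow_pickle=True)
q=proj(t,[[.6095,-.17,.12]])[0].astype(int);a=t["frame"][max(q[1]-90,0):q[1]+90,max(q[0]-110,0):q[0]+110];print(q,a.shape)
a=cv2.resize(a,(440,360),interpolation=cv2.INTER_CUBIC);b=cv2.resize(s["frame"],(360,270));b=np.pad(b,((0,90),(0,0),(0,0)));cv2.imwrite("pics/c3.png",np.hstack([a,b])[:,:,::-1])
E
```

```text
clock: 9.2
tool_pos: [0.5375, 0.1648, 0.1582]
eef_rot: [1.0, -0.012, 0.002, -0.001]
contact_force: [-0.5, -0.7, -3.8]
opening: 0.243
finger_force: 54.9
clock: 10.58
tool_pos: [0.5576, -0.136, 0.1557]
eef_rot: [0.964, -0.268, -0.001, 0.0]
contact_force: [-0.3, 0.3, -3.8]
opening: 0.247
finger_force: 54.9
clock 10.575 p [ 0.5576 -0.136   0.1557] yaw -31.05 tilt(mrad x,y of tool z) [-1.7  0.3] along,left of edge mm -62.0 1.6 underside z 0.1621 F [-0.29  0.28 -3.83] op 0.247 54.90401269868016
{'clock': np.float64(10.575), 'tool_pos': array([ 0.5576, -0.136 ,  0.1557]), 'eef_rot': array([ 9.635e-01, -2.677e-01, -9.000e-04,  1.000e-04]), 'contact_force': array([-0.2884,  0.2826, -3.8317]), 'opening': np.float64(0.2471), 'finger_force': np.float64(54.904)}
[184 225] (180, 220, 3)
```

View pics/c3.png

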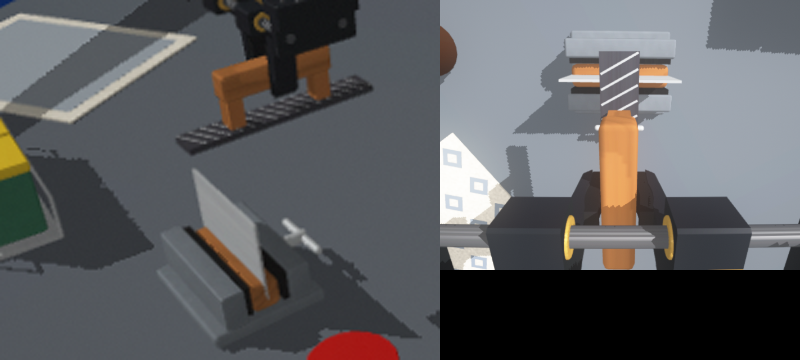

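The picture shows the file held level across and ahead of the hand. In the wrist half the scraper edge lies horizontally at about wrist pixels (210,140) to (430,142), square to the file. I'll refine edge yaw and file pitch from this wrist frame.

```bash
python3 - <<'E'
from look import *
s,st=np.load("w5.npy",allow_pickle=True);g=cv2.cvtColor(s["frame"],cv2.COLOR_RGB2GRAY).astype(float)
pts=[]
for x in list(range(216,280,3))+list(range(362,424,3)):
    c=g[125:160,x];k=c.argmax();w=c[max(0,k-2):k+3]-100;w=w.clip(0);pts.append((x,125+max(0,k-2)+(w*np.arange(len(w))).sum()/w.sum()))
pts=np.array(pts);print(pts[::4].round(1).tolist())
P=plane(s,pts,.105,st);vx,vy,x0,y0=cv2.fitLine(P[:,:2].astype(np.float32),2,0,.01,.01)[:,0]
vx,vy=(vx,vy) if vy>0 else(-vx,-vy);print("edge yaw",np.degrees(np.arctan2(-vx,vy)))
# perpendicular signed offset of nominal centre to line
d=np.array([.6095-x0,-.17-y0]);print("nominal centre offset along f",d@np.array([vy,-vx]))
row=g[140];print("ends row139-142",g[138:143,196:216].max(0).astype(int).tolist(),g[138:143,424:446].max(0).astype(int).tolist())
T=np.eye(4);T[:3,:3]=R.from_quat(st["eef_rot"]).as_matrix();T[:3,3]=st["tool_pos"]
tp=lambda q:(T[:3,:3]@np.array(q).T).T+T[:3,3]
print("file front top corners pred",proj(s,tp([[.09,-.014,.0004],[.09,.014,.0004],[.06,-.014,.0004],[.06,.014,.0004]]),st).round(1).tolist())
for y in(100,120,170,185):
    r=s["frame"][y,255:390].max(1).astype(int);print(y,r[::3].tolist())
c=g[75:125,320];print("col320",c.astype(int).tolist())
E
```

```text
[[216.0, 142.0], [228.0, 142.9], [240.0, 142.0], [252.0, 143.0], [264.0, 143.0], [276.0, 142.1], [368.0, 144.0], [380.0, 144.0], [392.0, 144.0], [404.0, 144.0], [416.0, 144.1]]
edge yaw -31.586847
nominal centre offset along f -0.00061746687
ends row139-142 [113, 112, 112, 112, 112, 112, 112, 111, 112, 111, 112, 112, 112, 117, 160, 219, 236, 237, 237, 237] [216, 213, 205, 194, 187, 179, 167, 166, 166, 166, 166, 166, 166, 166, 166, 166, 166, 166, 166, 166, 166, 165]
file front top corners pred [[284.5, 86.5], [352.8, 86.4], [286.3, 160.3], [351.0, 160.2]]
100 [146, 147, 146, 148, 148, 149, 151, 149, 149, 136, 117, 119, 118, 117, 116, 116, 116, 116, 117, 116, 116, 118, 116, 117, 118, 117, 124, 209, 241, 237, 143, 115, 116, 126, 167, 170, 172, 173, 174, 173, 172, 172, 173, 174, 175]
120 [215, 210, 219, 220, 201, 226, 197, 184, 168, 212, 115, 117, 117, 117, 115, 156, 235, 239, 183, 116, 114, 116, 113, 116, 116, 117, 117, 119, 120, 117, 115, 114, 132, 138, 169, 162, 190, 168, 193, 196, 173, 226, 180, 228, 168]
170 [130, 129, 128, 128, 128, 128, 129, 128, 129, 130, 110, 112, 113, 112, 112, 109, 109, 109, 112, 168, 235, 237, 171, 113, 112, 113, 113, 113, 114, 113, 112, 110, 109, 130, 131, 131, 131, 131, 136, 195, 196, 197, 197, 197, 198]
185 [128, 127, 126, 128, 129, 128, 127, 126, 127, 126, 128, 234, 234, 152, 112, 107, 106, 107, 111, 108, 107, 109, 107, 112, 110, 113, 134, 227, 238, 204, 117, 110, 108, 182, 186, 187, 188, 188, 185, 186, 186, 186, 185, 184, 184]
col320 [180, 181, 181, 181, 180, 180, 179, 179, 179, 179, 179, 178, 177, 177, 176, 166, 127, 111, 109, 109, 109, 108, 108, 108, 108, 108, 108, 108, 108, 106, 107, 107, 109, 126, 187, 233, 239, 239, 227, 172, 115, 107, 106, 106, 107, 106, 106, 106, 106, 107]
```

```bash
python3 - <<'E'
from look import *
s,st=np.load("w5.npy",allow_pickle=True);t=np.load("s5.npy",allow_pickle=True).item()
T=R.from_quat(st["eef_rot"]).as_matrix();p=st["tool_pos"]
for n,q in {"front -y.. top L/R":[[.0884,-.014,.0004],[.0884,.014,.0004]],"front bottom":[[.0884,-.014,.0064],[.0884,.014,.0064]],"rear top":[[-.0916,-.014,.0004],[-.0916,.014,.0004]],"rear bottom":[[-.0916,-.014,.0064],[-.0916,.014,.0064]]}.items():
    print(n,proj(t,(T@np.array(q).T).T+p).round(1).tolist())
f=t["frame"];a=f[165:220,150:270];cv2.imwrite("pics/c4.png",cv2.resize(a,None,fx=6.6,fy=6.6,interpolation=cv2.INTER_CUBIC)[:,:,::-1])
E
```

```text
front -y.. top L/R [[171.1, 216.5], [163.8, 210.1]]
front bottom [[171.7, 219.7], [164.5, 213.2]]
rear top [[261.5, 183.7], [253.1, 178.6]]
rear bottom [[261.8, 186.6], [253.4, 181.5]]
```

View pics/c4.png

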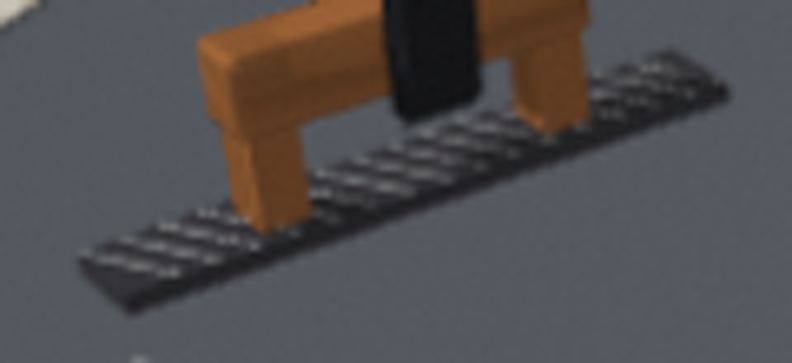

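The file looks level: its corners are uniformly about 6.5 px above the prediction. That means its height relative to the reported tool pose is uncertain by up to about 10 mm, so I'll find the edge by touch, stepping down and watching Fz.

```bash
python3 -m jog '[[[0,0.0016,0.01,0,0,0.01],[0,0,0.02,0,0,0],[0,0,0.015,0,0,0],[0,0,0,0,0,0],[0,0,0,0,0,0],[0,0,0,0,0,0]]]' >/dev/null; python3 rep.py; python3 -m jog '[[[0,0,0.003,0,0,0],[0,0,0.002,0,0,0],[0,0,0,0,0,0]]]' >/dev/null; python3 rep.py;  python3 -m jog '[[[0,0,0.002,0,0,0],[0,0,0.001,0,0,0],[0,0,0,0,0,0]]]'>/dev/null;python3 rep.py
```

```text
clock 11.425 p [ 0.5579 -0.1379  0.1122] yaw -31.81 tilt(mrad x,y of tool z) [ 1.4 -0.4] along,left of edge mm -60.7 0.2 underside z 0.1186 F [ 0.56  0.57 -3.39] op 0.245 54.9039392452687
clock 11.8 p [ 0.5572 -0.1377  0.1064] yaw -31.81 tilt(mrad x,y of tool z) [-0.3  0. ] along,left of edge mm -61.4 0.0 underside z 0.1128 F [ 0.14  0.06 -2.99] op 0.246 54.903965312987566
clock 12.175 p [ 0.5573 -0.1377  0.1034] yaw -31.81 tilt(mrad x,y of tool z) [-0.2 -0. ] along,left of edge mm -61.4 0.0 underside z 0.1098 F [ 0.41 -0.81 -2.91] op 0.241 54.904017029330134
```

```bash
for i in 1; do python3 -m jog '[[[0,0,0.002,0,0,0],[0,0,0.001,0,0,0],[0,0,0,0,0,0]]]' >/dev/null; python3 rep.py; done; python3 -m jog '[[[0,0,0.002,0,0,0],[0,0,0,0,0,0],[0,0,0,0,0,0]]]' >/dev/null; python3 rep.py; python3 -m jog '[[[0,0,0.002,0,0,0],[0,0,0,0,0,0],[0,0,0,0,0,0]]]' >/dev/null; python3 rep.py
```

```text
clock 12.55 p [ 0.5573 -0.1377  0.1004] yaw -31.81 tilt(mrad x,y of tool z) [-0.2 -0. ] along,left of edge mm -61.4 0.0 underside z 0.1068 F [-1.3   0.15 -3.31] op 0.247 54.90405564196408
clock 12.925 p [ 0.5575 -0.1377  0.0986] yaw -31.81 tilt(mrad x,y of tool z) [ 0.2 -0.1] along,left of edge mm -61.2 0.1 underside z 0.105 F [ 1.43 -0.1  -3.44] op 0.238 54.902478978037834
clock 13.3 p [ 0.5576 -0.1378  0.0967] yaw -31.81 tilt(mrad x,y of tool z) [ 0.5 -0.2] along,left of edge mm -61.1 0.1 underside z 0.1031 F [-0.41 -0.55 -1.42] op 0.243 54.89579594694078
```

```bash
python3 -m jog '[[[0,0,0.0005,0,0,0],[0,0,0,0,0,0]]]' >/dev/null; python3 rep.py; python3 -c "
from plant import *
print(get_state()['moment'])"; python3 -m jog '[[[0,0,0,0,0,0]]]' | grep -E "contact|pos"
```

```text
clock 13.55 p [ 0.5575 -0.1378  0.0961] yaw -31.81 tilt(mrad x,y of tool z) [ 0.3 -0.1] along,left of edge mm -61.2 0.1 underside z 0.1025 F [ 0.35 -0.2  -0.82] op 0.242 54.89452821202576
[ 0.06686927 -0.13397226  0.04161517]
tool_pos: [0.5575, -0.1378, 0.0961]
contact_force: [-0.4, 0.8, -1.0]
```

The file is in contact at about 2.4 N with 2.5 mm sink, and the moment matches a load 60 mm ahead. First stroke.

```bash
python3 -m jog '[[[0.005,0,0,0,0,0],[0.009,0,0,0,0,0],[0.011,0,0,0,0,0],[0.012,0,0,0,0,0],[0.012,0,0,0,0,0],[0.012,0,0,0,0,0],[0.012,0,0,0,0,0],[0.012,0,0,0,0,0],[0.012,0,0,0,0,0],[0.011,0,0,0,0,0],[0.009,0,0,0,0,0],[0.006,0,0,0,0,0]]]' >/dev/null; python3 rep.py; python3 -m jog '[[[0.002,0,0,0,0,0]]]' >/dev/null; python3 rep.py
```

```text
clock 15.175 p [ 0.6622 -0.2029  0.0959] yaw -31.82 tilt(mrad x,y of tool z) [-0.2 -0. ] along,left of edge mm 62.2 -0.3 underside z 0.1023 F [-1.33  1.79 -1.64] op 0.246 54.89632012322545
clock 15.3 p [ 0.6637 -0.2038  0.0959] yaw -31.81 tilt(mrad x,y of tool z) [-0.2 -0.1] along,left of edge mm 63.9 -0.2 underside z 0.1023 F [-1.34 -0.03 -1.28] op 0.248 54.897240875288844
```

```bash
python3 -m jog '[[[0,0,-0.01,0,0,0],[0,0,-0.025,0,0,0],[0,0,0,0,0,0],[-0.02,0,0,0,0,0],[-0.035,0,0,0,0,0],[-0.04,0,0,0,0,0],[-0.02,0,0,0,0,0],[-0.0095,0,0,0,0,0],[0,0,0.01,0,0,0],[0,0,0.01,0,0,0],[0,0,0,0,0,0],[0,0,0,0,0,0]]]' >/dev/null; python3 rep.py; python3 -m jog '[[[0,0,0,0,0,0],[0,0,0,0,0,0]]]' >/dev/null; python3 rep.py
```

```text
clock 16.8 p [ 0.5582 -0.1384  0.1107] yaw -31.83 tilt(mrad x,y of tool z) [ 0.2 -0.2] along,left of edge mm -60.3 -0.1 underside z 0.1171 F [ 0.32  0.19 -2.86] op 0.244 54.90394787862897
clock 17.05 p [ 0.558  -0.1381  0.1113] yaw -31.81 tilt(mrad x,y of tool z) [ 0.6 -0.2] along,left of edge mm -60.5 0.1 underside z 0.1177 F [-1.53 -1.   -1.96] op 0.244 54.9040537700057
```

```bash
python3 -m jog '[[[0,0,0.006,0,0,0],[0,0,0.005,0,0,0],[0,0,0.003,0,0,0],[0,0,0.0014,0,0,0],[0,0,0,0,0,0],[0,0,0,0,0,0]]]' >/dev/null; python3 rep.py; python3 -m jog '[[[0,0,0,0,0,0]]]' | grep -E "contact|pos"
```

```text
clock 17.8 p [ 0.558  -0.1382  0.0959] yaw -31.81 tilt(mrad x,y of tool z) [ 0.6 -0.3] along,left of edge mm -60.5 0.0 underside z 0.1023 F [-0.42 -0.23 -0.71] op 0.246 54.897419437766075
tool_pos: [0.558, -0.1381, 0.0958]
contact_force: [0.7, -0.4, 0.1]
```

```bash
python3 -m jog '[[[0.005,0,0,0,0,0],[0.009,0,0,0,0,0],[0.011,0,0,0,0,0],[0.012,0,0,0,0,0],[0.012,0,0,0,0,0],[0.012,0,0,0,0,0],[0.012,0,0,0,0,0],[0.012,0,0,0,0,0],[0.012,0,0,0,0,0],[0.011,0,0,0,0,0],[0.009,0,0,0,0,0],[0.006,0,0,0,0,0]]]' >/dev/null; python3 rep.py; python3 -m jog '[[[0.002,0,0,0,0,0]]]' >/dev/null; python3 rep.py;  python3 -m jog '[[[0,0,-0.01,0,0,0],[0,0,-0.03,0,0,0],[0,0,-0.03,0,0,0],[0,0,0,0,0,0],[0,0,0,0,0,0]]]' >/dev/null; python3 rep.py
```

```text
clock 19.425 p [ 0.6627 -0.2031  0.0955] yaw -31.81 tilt(mrad x,y of tool z) [-0.2  0. ] along,left of edge mm 62.6 -0.3 underside z 0.1019 F [-1.34  0.84  0.12] op 0.245 54.89592645317316
clock 19.55 p [ 0.6641 -0.2041  0.0955] yaw -31.81 tilt(mrad x,y of tool z) [-0.2 -0.1] along,left of edge mm 64.4 -0.3 underside z 0.1019 F [-0.92  0.9  -0.37] op 0.247 54.89690302871168
clock 20.175 p [ 0.6633 -0.2036  0.1647] yaw -31.8 tilt(mrad x,y of tool z) [-1.5  0.3] along,left of edge mm 63.4 -0.3 underside z 0.1711 F [-0.5   0.79 -4.29] op 0.244 54.90404603071511
```

```bash
python3 -m jog '[[[0,0,0,0,0,-0.17],[0,0,0,0,0,-0.18],[0,0,0,0,0,-0.18],[0,0,0,0,0,0]]]' >/dev/null; python3 -m jog '[[[-0.015,-0.035,0,0,0,0],[-0.017,-0.046,0,0,0,0],[-0.017,-0.046,0,0,0,0],[-0.017,-0.046,0,0,0,0],[-0.017,-0.046,0,0,0,0],[-0.017,-0.046,0,0,0,0],[-0.017,-0.046,0,0,0,0],[-0.013,-0.034,0,0,0,0],[-0.006,-0.019,0,0,0,0],[0,0,0,0,0,0],[0,0,0,0,0,0]]]' >/dev/null; python3 rep.py
```

```text
clock 22.05 p [0.5376 0.1617 0.1653] yaw -1.62 tilt(mrad x,y of tool z) [-0.1 -1.6] along,left of edge mm -235.5 244.4 underside z 0.1717 F [ 0.11 -0.07 -3.87] op 0.244 54.904510751366615
```

```bash
python3 -m jog '[[[-0.0005,-0.002,0.02,0,0,0],[0,0,0.045,0,0,0],[0,0,0.045,0,0,0],[0,0,0.03,0,0,0],[0,0,0.013,0,0,0],[0,0,0,0,0,0],[0,0,0,0,0,0]]]' >/dev/null; python3 rep.py; python3 -m jog '[[[0,0,0.006,0,0,0],[0,0,0.004,0,0,0],[0,0,0.002,0,0,0],[0,0,0,0,0,0],[0,0,0,0,0,0]]]' >/dev/null; python3 rep.py
```

```text
clock 22.925 p [0.538  0.1653 0.0138] yaw -1.5 tilt(mrad x,y of tool z) [2.4 0.5] along,left of edge mm -237.0 247.7 underside z 0.0202 F [-0.64 -0.33 -3.14] op 0.244 54.903793791309
clock 23.55 p [0.5368 0.1654 0.0006] yaw -1.44 tilt(mrad x,y of tool z) [ 0.1 -0. ] along,left of edge mm -238.1 247.2 underside z 0.007 F [ 0.08  0.19 -3.36] op 0.247 54.90391178056598
```

```bash
python3 -m jog '[[[0,0,0.002,0,0,0],[0,0,0.0015,0,0,0],[0,0,0,0,0,0],[0,0,0,0,0,0]]]' >/dev/null; python3 rep.py; python3 -m jog '[[[0,0,0.0005,0,0,0],[0,0,0,0,0,0],[0,0,0,0,0,0]]]' >/dev/null; python3 rep.py
```

```text
clock 24.05 p [ 0.5368  0.1654 -0.0029] yaw -1.45 tilt(mrad x,y of tool z) [ 0.  -0.1] along,left of edge mm -238.1 247.1 underside z 0.0035 F [ 0.3   0.43 -3.48] op 0.246 54.903908763080835
clock 24.425 p [ 0.5368  0.1654 -0.0034] yaw -1.44 tilt(mrad x,y of tool z) [ 0.  -0.1] along,left of edge mm -238.1 247.2 underside z 0.003 F [ 0.08 -0.52 -3.31] op 0.247 54.904004065319896
```

```bash
python3 -m jog '[[[0,0,0.0005,0,0,0],[0,0,0,0,0,0],[0,0,0,0,0,0]]]' >/dev/null; python3 rep.py; python3 -m jog '[[[0,0,0.0005,0,0,0],[0,0,0,0,0,0],[0,0,0,0,0,0]]]' >/dev/null; python3 rep.py
```

```text
clock 24.8 p [ 0.5368  0.1654 -0.0035] yaw -1.45 tilt(mrad x,y of tool z) [ 0.2 -0.1] along,left of edge mm -238.1 247.1 underside z 0.0029 F [-0.88 -1.11  5.19] op 0.244 54.87763786688447
clock 25.175 p [ 0.5368  0.1653 -0.0035] yaw -1.45 tilt(mrad x,y of tool z) [ 0.3 -0.1] along,left of edge mm -238.0 247.1 underside z 0.0029 F [-2.47 -0.43  9.82] op 0.244 54.86667590215802
```

```bash
python3 -m jog '[[[0,0,-0.0006,0,0,0],[0,0,0,0,0,0]]]' >/dev/null; python3 rep.py; python3 -m jog '[[[0,0,0,0,0,0],[0,0,0,0,0,0],[0,0,0,0,0,0],[0,0,0,0,0,0],[0,0,0,0,0,0],[0,0,-0.01,0,0,0],[0,0,-0.03,0,0,0],[0,0,-0.05,0,0,0],[0,0,-0.06,0,0,0],[0,0,-0.05,0,0,0],[0,0,0,0,0,0],[0,0,0,0,0,0]]]' 0.06; python3 look.py w6; python3 - <<'E'
from look import *
im=[cv2.resize(cv2.imread("pics/w6.png"),(400,300))]
for n in("scene",):im.append(cv2.resize(snapshot(n)["frame"][:,:,::-1],(400,300)))
cv2.imwrite("pics/fin.png",np.hstack(im))
E
```

```text
clock 25.425 p [ 0.5368  0.1653 -0.0035] yaw -1.44 tilt(mrad x,y of tool z) [ 0.1 -0.1] along,left of edge mm -238.1 247.1 underside z 0.0029 F [-1.49 -0.84  4.96] op 0.241 54.874830320477486
clock: 26.92
tool_pos: [0.5362, 0.1652, 0.1962]
eef_rot: [1.0, -0.013, -0.0, 0.0]
contact_force: [-0.5, -0.3, -1.1]
opening: 0.678
finger_force: 0.0
{'clock': np.float64(26.925), 'tool_pos': array([0.5362, 0.1652, 0.1962]), 'eef_rot': array([ 9.999e-01, -1.250e-02, -2.000e-04,  1.000e-04]), 'contact_force': array([-0.4502, -0.2907, -1.0802]), 'opening': np.float64(0.6781), 'finger_force': np.float64(0.0)}
((119.0, 202.5), (141.0, 52.0), 90.0)
((318.5, 211.5), (123.0, 25.0), 90.0)
((210.99998474121094, 460.5), (45.99999237060547, 36.99999237060547), -0.0)
((134.2991943359375, 420.9726257324219), (30.850849151611328, 79.8519058227539), 7.765166282653809)
((501.0669250488281, 420.9908752441406), (79.71678924560547, 29.860017776489258), 82.23483276367188)
```

View pics/fin.png

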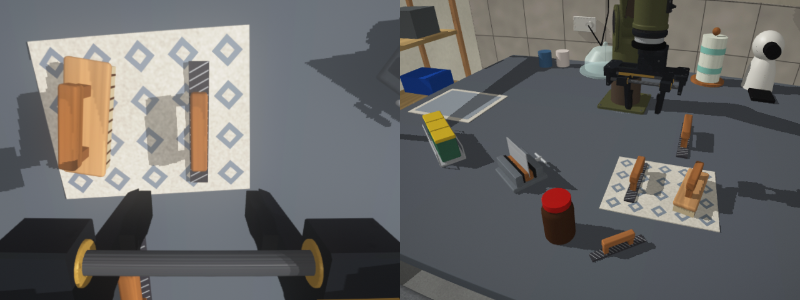

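The file lies flat on the placemat, with its grip at wrist pixel (318,211). The brush and jar haven't moved, and the gripper is clear, so I'm handing in.

```bash
python3 -c "
from plant import *
print(finish_job())"
```

```text
the job is handed in; nothing more can be done
None
```

I gave the scraper's edge two forward strokes with the file, lifting it clear for the return between them, then laid the file flat on the placemat, released it and handed the job in at about 27 s (verdict not shown); the brush and jar look undisturbed, and the first grasp closed above the grip bar, touched nothing, and was redone deeper.

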